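Unhook the pin from its bracket and sort the two parts

ROBOT

A 7-joint arm with a two-finger parallel gripper is mounted at the origin on a cart in front of the work surface, level with it; the furniture and walls round the work are solid. World frame = base frame: x ahead of the robot, y to its left, z up, the work surface at z = 0. Lengths are in m, angles in rad, forces in N, time in s.
With the tool pointing down it reaches from about 0.4 to 0.85 m from the base axis. Payload 4.5 kg.
Tool frame: the origin (TCP) lies at the very end of the fingers, on their centre line; the grasp point (between the pads) lies 19 mm behind it; z points along the fingers, y is the line along which they close (so a half turn about z gives the same grasp; the last joint's range is limited). The gripper opens to 88 mm and grips with 3 to 60 N. Pads are 18 mm wide; open, the fingers measure 123 mm over their backs; the gripper's body (75 mm by 187 mm) begins 45 mm behind the grasp point.
Start: joints at [-1.071, 0.689, -0.195, 1.565, 0.157, 0.902, -0.215], TCP at [0.281, 0.558, 0.239] pointing down, gripper open.
Joint ranges: [-3.01, 3.01], [-0.46, 2.08], [-1.47, 1.51], [0.13, 2.56], [-1, 4.14], [0.04, 2.09], [-2.66, 2.66]. Speed limits (rad/s): [2.57, 2.57, 3.14, 3.14, 3.14, 3.14, 3.14].

INTERFACE

Orientations are given as a unit quaternion [x, y, z, w].
In Python, from plant import r gives the robot as it stands. The module is installed in compiled form; this text tells all that it offers.
- The arm moves only by the tool step_arm, never from a script. Its argument "increments" is a list of rows, each a list of 2 entries, a list of its own where there are three numbers: the shift along the world's x, y, z in cm, then the turn, a rotation vector about the world's x, y, z in degrees. A call has exactly 10 rows; each row shifts and turns the commanded pose from where the row before left it; what a row does not reach is not made up. A row lasts 1/10 s, in which the tool goes at most 50 mm and 8.59 degrees, less where a joint would pass 70% of its speed; a pose out of reach is approached as far as the arm can. A call is refused whole if a number of a shift passes 5 or a number of a turn 8.59, either way. A call with a gripper value outside its range is refused whole. "fingers" is the opening, from 0 (shut) to 1 (fully open), set as the call begins (left out, the last holds). The fingers move at their own pace and stop on an object; "grip_force" is the grip in N (left out, the last holds). Time passes only in rows, so rows that do not move let the fingers close, or fill a call up. It gives the time, the measured TCP pose, the force, the opening and the grip force at its end, in the units of the state.
- r.get_state(): the state, without advancing time (a new reading comes with each control period).
- r.snapshot(name): name is "scene" or "top" or "wrist"; returns (picture, depth): 400x640x3 uint8, red, green, blue; 400x640 float32, m along the optical axis (not along the pixel's ray), 0 where there is no reading.
- r.calibration(name): a dict with "fov_y" (degrees; the focal length in pixels is half the picture's height over the tangent of half this angle, whatever the lens; pixels are square), "cx", "cy" (the principal point, pixels), "k1" (the pictures are not rectified: a ray, as slopes to the right and down, at radius r is drawn at 1 + k1 r^2 times it, then the intrinsics apply), "R" (3x3) and "t" (3): a world point X has camera coordinates R X + t. Camera axes: x right, y down, z forward; pixel columns grow to the right and rows downward; lengths in m; the calibration is good to about 2 mm. A picture is of the moment at which its call begins: read the wrist's pose just before it. calibration takes no time and is no camera call; for the wrist camera it gives the pose at the moment of the call.
- r.finish_job(): hands the job in; it is judged then, once.
The state is a dict: "clock": time; "q": joint angles; "qd": joint speeds; "joint_torque": joint torques, N m; "tool_pos": TCP position; "eef_rot": TCP orientation; "contact_force": force on the tool from outside, world axes, zero at the start; "moment": the same for the moment, N m; "opening": opening from 0.0 (shut) to 1.0 (fully open); "finger_force": force on a finger pad.
Only numpy, scipy, OpenCV 4.12 (cv2) and the standard library are available. Lean on these libraries where they do the work, as an engineer would, in place of code of your own. Each camera call takes 0.05 s, during which the arm holds its last target. There are 200 camera calls.

TASK

The pin with the yellow paddle is hooked into the slotted aluminium bracket. Leave the bracket standing on the bench while you twist the pin about a quarter turn, until its paddle lies along the slot, and lift it out; then put the pin in the red bin and the bracket in the blue bin.

Things in the scene. Friction and masses are not known exactly. Their poses are not given: they have to be found in the camera images.
- pin_grip (a point): Hook pin, 0.1 kg. Point: centre of its yellow paddle (34 mm wide along x, 14 thick along y, 45 tall; grip it across y), 53 mm above the pin's lower end; z up. A 30 mm collar rests on the bracket, underside 27 mm below the point. Lowest part: double hook head, 37 mm long along x, 9 thick, across the slot at first; turns freely; passes the slot with x along it within 10 degrees, clear 26 mm up.
- bracket_top (a point): Loose aluminium bracket, 0.3 kg, 74 mm along x, 44 along y, 36 tall, on two end legs, holding the pin. Point: middle of the slot in its top plate (8 mm thick), 32 mm above the underside; z up. Slot 46 mm long along x, 20 wide along y. Grip it from above across its 44 mm width at mid-length. Put down in its bin in any attitude; the pin may topple in its bin.
- red_bin: Red open plastic parts bin, 130 x 130 x 35 mm outside, walls and floor 5 mm thick, fixed to the bench. Origin: centre of its underside (on the bench top), z up, sides along its x and y. For the pin.
- blue_bin: Blue open plastic parts bin, 130 x 130 x 35 mm outside, walls and floor 5 mm thick, fixed to the bench. Origin: centre of its underside (on the bench top), z up, sides along its x and y. For the bracket.
Mind the look-alikes: they are no part of the job. Of the things like the part that bears pin_grip, leave any that is orange or pink; of the rest the larger one is meant.

How it is judged:
By the outcome, as a careful person would: the job done as asked, in the order asked, and still so for the second after the job is handed in, with the robot touching nothing.
It also fails if it takes over 59 s, if anything falls off the work surface, if the arm or the gripper's body presses on something with over 40 N, if the wrist force passes 120 N, or if a joint passes its speed limit or range.

## Working session

There is one attempt and no reset: what is moved stays moved. The work goes in short steps, Python scripts to look and compute and a tool call to move; the robot and the scene stay as the last step left them, time stands still between calls to the robot, and variables do not carry over. Pictures are saved under pics/ and viewed, at most 10 in all, crops included, and the job is handed in when it is done.

Besides the shell and the picture viewer there is one more tool, called after "Call:" as a command line: name --argument value ..., lists and objects as JSON in quotes. step_arm: Moves the arm, as the interface text tells. Its arguments: {"type":"object","properties":{"increments":{"type":"array","items":{"type":"array"}},"fingers":{"type":"number"},"grip_force":{"type":"number"}},"required":["increments"]}

```bash
mkdir -p pics
cat > h.py <<'E'
import numpy as np, cv2
from plant import r
def K(c):
    f=200/np.tan(np.radians(c["fov_y"])/2); return f
def world(c,d,u,v,z=None):
    f=K(c); x=(u-c["cx"])/f; y=(v-c["cy"])/f; X,Y=x,y
    for _ in range(20):
        s=1+c["k1"]*(X*X+Y*Y); X,Y=x/s,y/s
    R=np.array(c["R"]);t=np.array(c["t"]); ray=R.T@np.array([X,Y,1]); o=-R.T@t
    if z is not None: return o+ray*(z-o[2])/ray[2]
    return o+ray*d[int(round(v)),int(round(u))]
def snap(n,tag):
    c=r.calibration(n); p,d=r.snapshot(n); cv2.imwrite(f"pics/{tag}.png",p[...,::-1]); np.savez(f"pics/{tag}.npz",d=d,p=p,**{k:np.array(v) for k,v in c.items()}); return c,p,d
def load(tag):
    z=np.load(f"pics/{tag}.npz"); return {k:z[k] for k in("fov_y","cx","cy","k1","R","t")},z["p"],z["d"]
E
python3 - <<'E'
from h import *
print(r.get_state())
for n in("scene","top"):
    c,p,d=snap(n,n+"1"); print(n,c["fov_y"],c["k1"],-np.array(c["R"]).T@c["t"])
a=cv2.imread("pics/scene1.png");b=cv2.imread("pics/top1.png")
E
```

```text
{'clock': 0.0, 'q': array([-1.07118815,  0.68999285, -0.19453605,  1.5663392 ,  0.15732892,
        0.90248171, -0.21513528]), 'qd': array([ 3.41084741e-05, -1.15836102e-03, -1.49791835e-03, -8.85396156e-04,
       -1.70381185e-04, -7.39703194e-04,  1.22456168e-04]), 'joint_torque': array([ 3.97727663e-04, -5.27554178e+01, -1.26634654e+00, -1.53427058e+01,
       -5.25604666e-02,  6.46693516e-03,  1.49404655e-04]), 'tool_pos': array([0.2804734 , 0.5578326 , 0.23790635]), 'eef_rot': array([ 2.30763451e-01,  9.73009454e-01, -9.01120659e-04, -1.43031839e-04]), 'contact_force': array([ 0.09803212,  0.61284164, -0.26446466]), 'moment': array([-0.03873732,  0.04600456,  0.03246856]), 'finger_force': 0.0, 'opening': 0.9980568956752122}
scene 43.93457643607598 -0.00802881611007654 [ 0.04762173 -0.72602647  0.69199323]
top 44.02485578435422 -0.07099355711710409 [0.30789936 0.01621193 1.13007061]
```

View pics/top1.png

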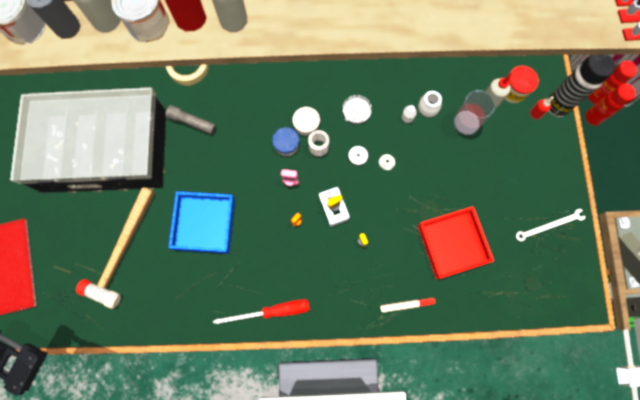

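View pics/scene1.png

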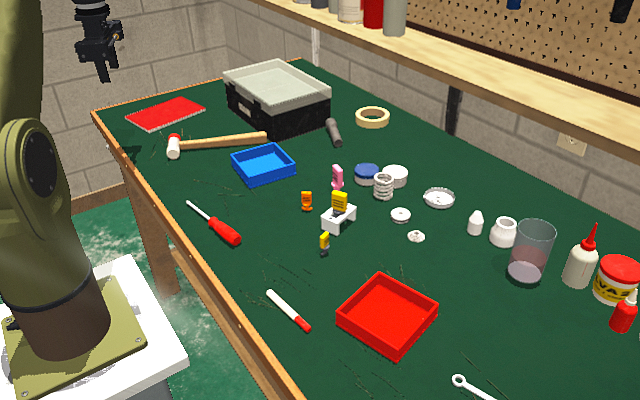

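The top view shows four paddle pins: yellow in the white bracket (335,203), a smaller yellow one (363,239), orange (296,220) and pink (289,177). The target is the one at (335,203): it's yellow, the larger of the two yellows, and hooked in the bracket. The red bin is at (456,242) and the blue bin at (202,222).

Run:
```python
from h import *
c,p,d=load("top1")
a=cv2.resize(p[165:260,270:390,::-1],None,fx=5,fy=5,interpolation=cv2.INTER_CUBIC)
c2,p2,d2=load("scene1")
b=cv2.resize(p2[160:260,290:400,::-1],None,fx=4.75,fy=4.75,interpolation=cv2.INTER_CUBIC)
cv2.imwrite("pics/crop1.png",cv2.resize(np.hstack([a,b[:475,:520]]),None,fx=.7,fy=.7,interpolation=cv2.INTER_AREA))
def cloud(c,d,u0,u1,v0,v1):
    return np.array([[world(c,d,u,v) for u in range(u0,u1)] for v in range(v0,v1)])
def rect(P): return cv2.minAreaRect(P[:,:2].astype(np.float32)*1000)
for n,(c,p,d),box in(("top",(c,p,d),(305,365,175,235)),("scene",(c2,p2,d2),(312,365,180,240))):
    u0,u1,v0,v1=box; P=cloud(c,d,*box); C=p[v0:v1,u0:u1].astype(int)
    y=(C[...,0]>150)&(C[...,2]<90)&(C[...,1]>100); w=(C.min(-1)>110)&(P[...,2]<.06)&(P[...,2]>.01)
    Y=P[y]; W=P[w]
    print(n,"yel",len(Y),Y.min(0),Y.max(0),rect(Y[Y[:,2]>Y[:,2].max()-.012])); 
    z=np.median(W[:,2]); T=W[abs(W[:,2]-.036)<.006]; print(" br",len(W),z,rect(T), np.median(T[:,2]))
    print(" smallyel/other")
c,p,d=load("top1")
for n,(u0,u1,v0,v1),m in(("red",(410,500,200,285),0),("blue",(160,240,185,260),2)):
    P=cloud(c,d,u0,u1,v0,v1); C=p[v0:v1,u0:u1].astype(int)
    o=C.copy(); k=C[...,m]-np.delete(C,m,2)[...,0 if m else 1]; q=(C[...,m]>120)&(k>60); Q=P[q]; print(n,rect(Q),rect(Q[abs(Q[:,2]-.035)<.006]),np.percentile(Q[:,2],[5,95]))
```

```text
top yel 111 [ 0.30789936 -0.08992416 -0.0010871 ] [0.59802654 0.01621193 1.13007061] ((307.89935302734375, 16.21193504333496), (0.0, 0.0), 0.0)
 br 465 0.03619617151753607 ((566.3381958007812, -20.551055908203125), (75.28248596191406, 44.232818603515625), 18.507017135620117) 0.036321668454926126
 smallyel/other
scene yel 294 [ 0.04762173 -0.72602647 -0.00371387] [0.62860362 0.09153229 0.69199323] ((47.62173080444336, -726.0264892578125), (0.0, 0.0), 0.0)
 br 490 0.03195770147882682 ((592.36865234375, -4.646980285644531), (149.11927795410156, 61.41386032104492), 33.776458740234375) 0.03365978228960037
 smallyel/other
red ((437.2698669433594, -168.30316162109375), (142.76812744140625, 427.4894714355469), 16.568035125732422) ((472.0516052246094, -294.2984313964844), (131.99891662597656, 131.20004272460938), 15.155558586120605) [0.00047589 0.03570108]
blue ((487.5537414550781, 171.79055786132812), (441.52301025390625, 176.00857543945312), 62.626373291015625) ((541.1328735351562, 281.5095520019531), (133.0469970703125, 131.7149658203125), 84.19527435302734) [0.00151846 0.03603722]
```

View pics/crop1.png

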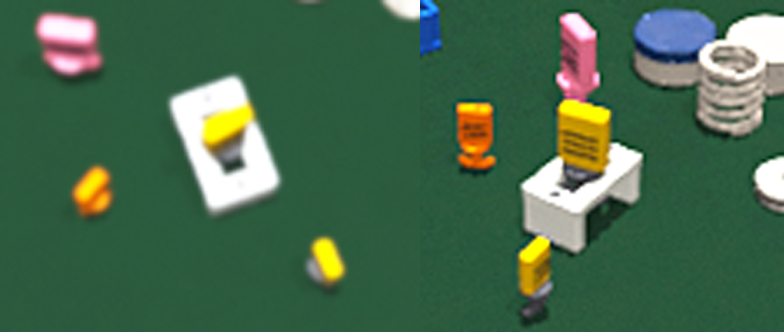

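The crop confirms it: the large yellow paddle sits in the bracket, across the slot. The bracket measures 75 x 44 mm with its top at 36 mm, which matches the given sizes. Next I'll refine the paddle's angle.

Run:
```python
from h import *
from scipy.spatial.transform import Rotation as Ro
for n,box in(("top1",(322,350,185,220)),("scene1",(322,355,180,225))):
    c,p,d=load(n);u0,u1,v0,v1=box
    P=np.array([world(c,d,u,v) for v in range(v0,v1) for u in range(u0,u1) if d[v,u]>0 and p[v,u,0]>110 and p[v,u,2]<100 and p[v,u,1]>70])
    P=P[(P[:,2]>.045)&(P[:,2]<.1)]; T=P[P[:,2]>.08]
    print(n,len(P),P.min(0),P.max(0),"top",len(T),cv2.minAreaRect(T[:,:2].astype(np.float32)*1000),"all",cv2.minAreaRect(P[:,:2].astype(np.float32)*1000))
# neighbours: anything high around
c,p,d=load("top1")
for nm,u,v in(("pink",289,177),("orange",296,220),("smally",363,239)): print(nm,world(c,d,u,v))
s=r.get_state();print(s["clock"],s["tool_pos"],Ro.from_quat(s["eef_rot"]).as_matrix().round(3).tolist())
```

```text
top1 109 [ 0.55511088 -0.03642254  0.04850807] [ 0.57711129 -0.00752196  0.09077481] top 75 ((567.2221069335938, -21.191789627075195), (12.477757453918457, 32.58510208129883), 24.681007385253906) all ((567.32763671875, -21.108070373535156), (13.018019676208496, 32.98139953613281), 28.11295509338379)
scene1 240 [ 0.55316764 -0.04075211  0.04508046] [ 0.57969002 -0.00668176  0.08535528] top 61 ((566.3502807617188, -22.71441650390625), (12.87137508392334, 32.65221405029297), 29.892845153808594) all ((565.6240234375, -24.22991371154785), (15.879559516906738, 33.70913314819336), 34.089111328125)
pink [0.62783607 0.07702809 0.06438577]
orange [0.53278481 0.06468038 0.0450696 ]
smally [ 0.48273795 -0.08195783  0.05348003]
0.1 [0.28049204 0.55789875 0.23801758] [[-0.893, 0.449, -0.001], [0.449, 0.893, -0.001], [-0.0, -0.002, -1.0]]
```

Call:
step_arm --increments '[[[1.43,-2.9,-0.2],[0,0,-1.8]],[[1.43,-2.9,-0.2],[0,0,-1.8]],[[1.43,-2.9,-0.2],[0,0,-1.8]],[[1.43,-2.9,-0.2],[0,0,-1.8]],[[1.43,-2.9,-0.2],[0,0,-1.8]],[[1.43,-2.9,-0.2],[0,0,-1.8]],[[1.43,-2.9,-0.2],[0,0,-1.8]],[[1.43,-2.9,-0.2],[0,0,-1.8]],[[1.43,-2.9,-0.2],[0,0,-1.8]],[[1.43,-2.9,-0.2],[0,0,-1.8]]]' --fingers 0.5 --grip_force 15

```text
clock: 1.1
tool_pos: [0.424, 0.2671, 0.2185]
eef_rot: [0.381, 0.925, -0.0, -0.0]
contact_force: [0.6, -0.5, 0.7]
opening: 0.501
finger_force: 0.0
```

Call:
step_arm --increments '[[[1.43,-2.9,-0.2],[0,0,-1.8]],[[1.43,-2.9,-0.2],[0,0,-1.8]],[[1.43,-2.9,-0.2],[0,0,-1.8]],[[1.43,-2.9,-0.2],[0,0,-1.8]],[[1.43,-2.9,-0.2],[0,0,-1.8]],[[1.43,-2.9,-0.2],[0,0,-1.8]],[[1.43,-2.9,-0.2],[0,0,-1.8]],[[1.43,-2.9,-0.2],[0,0,-1.8]],[[1.43,-2.9,-0.2],[0,0,-1.8]],[[1.43,-2.9,-0.2],[0,0,-1.8]]]'

```text
clock: 2.1
tool_pos: [0.5669, -0.0228, 0.1984]
eef_rot: [0.521, 0.854, -0.0, -0.0]
contact_force: [-0.1, 0.2, 0.0]
opening: 0.5
finger_force: 0.0
```

Run:
```python
from h import *
s=r.get_state();print(s["q"].round(2))
c,p,d=snap("wrist","w1"); print((-np.array(c["R"]).T@c["t"]).round(3))
P=np.array([[world(c,d,u,v) if d[v,u]>0 else [0,0,9] for u in range(640)] for v in range(400)])
q=p.astype(int)
y=(q[...,0]>130)&(q[...,2]<90)&(q[...,1]>100)&(np.hypot(P[...,0]-.567,P[...,1]+.0215)<.035)
Y=P[y];Y=Y[(Y[:,2]>.045)&(Y[:,2]<.1)];R=lambda A:cv2.minAreaRect(A[:,:2].astype(np.float32)*1000)
print(len(Y),np.percentile(Y[:,2],[1,50,99]),R(Y[Y[:,2]>.08]))
B=P[(abs(P[...,2]-.036)<.003)&(np.hypot(P[...,0]-.566,P[...,1]+.0206)<.06)]
print(len(B),R(B),np.median(B[:,2]))
```

```text
[ 0.02  0.66 -0.1   1.79  0.1   0.7   0.34]
[0.537 0.035 0.344]
660 [0.06359009 0.08494441 0.08701716] ((566.3960571289062, -21.30721092224121), (13.478424072265625, 32.8561897277832), 26.8447322845459)
2130 ((565.1583862304688, -22.32846450805664), (74.16990661621094, 44.34292984008789), 17.91556739807129) 0.03560298114855032
```

View pics/w1.png

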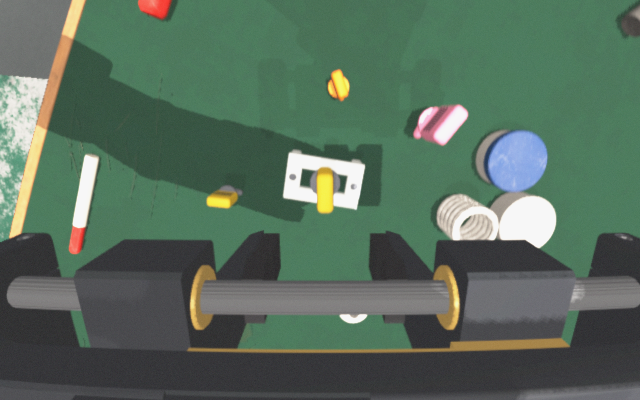

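The wrist view shows the paddle at (325,190), across the slot and between the fingers. It's at yaw 26.8°, centred at (0.5664, -0.0213), and the slot is at 18°. Both match the earlier measurements, so I'll descend.

Call:
step_arm --increments '[[[-0.05,0.15,-2.0],[0,0,0]],[[0,0,-2.0],[0,0,0]],[[0,0,-2.0],[0,0,0]],[[0,0,-2.0],[0,0,0]],[[0,0,-1.8],[0,0,0]],[[0,0,-1.6],[0,0,0]],[[0,0,-1.4],[0,0,0]],[[0,0,-1.2],[0,0,0]],[[0,0,-0.8],[0,0,0]],[[0,0,0],[0,0,0]]]'

```text
clock: 3.15
tool_pos: [0.5656, -0.02, 0.0498]
eef_rot: [0.52, 0.854, -0.0, -0.001]
contact_force: [0.3, 0.3, 0.2]
opening: 0.5
finger_force: 0.0
```

Call:
step_arm --increments '[[[0,0,0],[0,0,0]],[[0,0,0],[0,0,0]],[[0,0,0],[0,0,0]],[[0,0,0],[0,0,0]],[[0,0,0],[0,0,0]],[[0,0,0],[0,0,0]],[[0,0,0],[0,0,0]],[[0,0,0],[0,0,0]],[[0,0,0],[0,0,0]],[[0,0,0],[0,0,0]]]' --fingers 0 --grip_force 15

```text
clock: 4.15
tool_pos: [0.5664, -0.0201, 0.0511]
eef_rot: [0.52, 0.854, 0.0, 0.0]
contact_force: [-1.1, -0.0, 6.1]
opening: 0.161
finger_force: 15.0
```

Call:
step_arm --increments '[[[0,0,0.15],[0,0,0]],[[0,0,0],[0,0,0]],[[0,0,0],[0,0,-4]],[[0,0,0],[0,0,-7]],[[0,0,0],[0,0,-7]],[[0,0,0],[0,0,-7]],[[0,0,0],[0,0,-7]],[[0,0,0],[0,0,-7]],[[0,0,0],[0,0,-7]],[[0,0,0],[0,0,-7]]]'

```text
clock: 5.15
tool_pos: [0.5659, -0.0199, 0.0518]
eef_rot: [0.848, 0.53, -0.0, -0.0]
contact_force: [-0.3, 0.4, -1.4]
opening: 0.157
finger_force: 15.0
```

Call:
step_arm --increments '[[[0,0,0],[0,0,-7]],[[0,0,0],[0,0,-7]],[[0,0,0],[0,0,-7]],[[0,0,0],[0,0,-7]],[[0,0,0],[0,0,-7]],[[0,0,0],[0,0,-7]],[[0,0,0],[0,0,-4]],[[0,0,0],[0,0,0]],[[0,0,0],[0,0,0]],[[0,0,0],[0,0,0]]]'

```text
clock: 6.15
tool_pos: [0.5661, -0.02, 0.0521]
eef_rot: [0.987, 0.16, -0.0, -0.0]
contact_force: [0.3, -0.9, -0.8]
opening: 0.155
finger_force: 15.0
```

Run:
```python
from h import *
c,p,d=snap("wrist","w2"); c2,p2,d2=snap("scene","s2")
P=np.array([[world(c,d,u,v) if d[v,u]>0 else [0,0,9] for u in range(640)] for v in range(400)])
B=P[(abs(P[...,2]-.036)<.003)&(np.hypot(P[...,0]-.566,P[...,1]+.0206)<.06)&(p.min(-1)>90)]
print(len(B),cv2.minAreaRect(B[:,:2].astype(np.float32)*1000))
a=cv2.resize(p2[150:270,270:430,::-1],None,fx=3,fy=3)
cv2.imwrite("pics/c2.png",np.hstack([a,cv2.resize(p[...,::-1],None,fx=.5,fy=.9)]))
```

```text
3670 ((584.8489990234375, -16.308576583862305), (33.13103103637695, 44.2694091796875), 17.949588775634766)
```

View pics/c2.png

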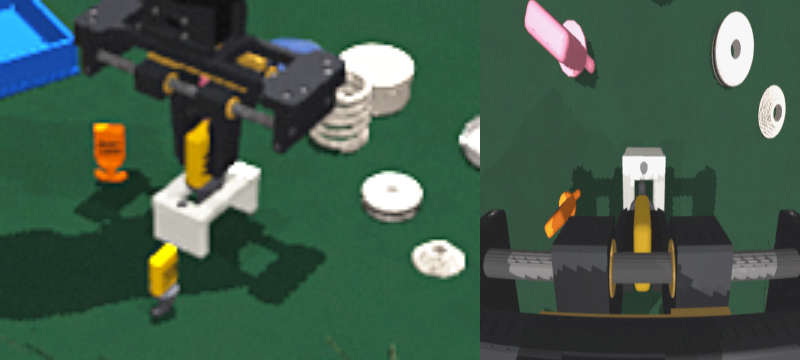

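The paddle (200,150 left, 642,250 right) now lies along the slot. The bracket hasn't moved, still at 18°. Lifting now.

Call:
step_arm --increments '[[[0,0,0.3],[0,0,0]],[[0,0,0.5],[0,0,0]],[[0,0,0.5],[0,0,0]],[[0,0,0.5],[0,0,0]],[[0,0,0.5],[0,0,0]],[[0,0,0.5],[0,0,0]],[[0,0,0.5],[0,0,0]],[[0,0,0.5],[0,0,0]],[[0,0,1.2],[0,0,0]],[[0,0,1.5],[0,0,0]]]'

```text
clock: 7.25
tool_pos: [0.5658, -0.02, 0.1178]
eef_rot: [0.987, 0.159, -0.001, -0.0]
contact_force: [0.2, 0.3, -0.1]
opening: 0.16
finger_force: 15.0
```

Run:
```python
from h import *
c,p,d=snap("wrist","w3"); c2,p2,d2=snap("scene","s3")
P=np.array([[world(c,d,u,v) if d[v,u]>0 else [0,0,9] for u in range(640)] for v in range(400)])
B=P[(abs(P[...,2]-.036)<.003)&(np.hypot(P[...,0]-.566,P[...,1]+.0206)<.06)&(p.min(-1)>90)]
print(len(B),cv2.minAreaRect(B[:,:2].astype(np.float32)*1000))
cv2.imwrite("pics/c3.png",cv2.resize(p2[150:270,270:430,::-1],None,fx=3,fy=3))
```

```text
2864 ((572.9034423828125, -20.18751335144043), (58.0780029296875, 44.06032180786133), 18.14081573486328)
```

View pics/c3.png

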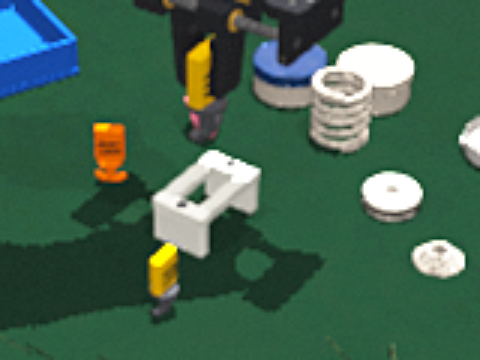

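The pin is clear of the slot (head at 205,125) and the bracket still stands in place. I'll carry the pin to the red bin, tilted about 20° so it topples inside.

Call:
step_arm --increments '[[[-0.88,-2.93,0.22],[-1.9,-0.63,0]],[[-0.88,-2.93,0.22],[-1.9,-0.63,0]],[[-0.88,-2.93,0.22],[-1.9,-0.63,0]],[[-0.88,-2.93,0.22],[-1.9,-0.63,0]],[[-0.88,-2.93,0.22],[-1.9,-0.63,0]],[[-0.88,-2.93,0.22],[-1.9,-0.63,0]],[[-0.88,-2.93,0],[-1.9,-0.63,0]],[[-0.88,-2.93,0],[-1.9,-0.63,0]],[[-0.88,-2.93,0],[-1.9,-0.63,0]],[[-0.88,-2.93,0],[-1.9,-0.63,0]]]'

```text
clock: 8.35
tool_pos: [0.4777, -0.3139, 0.1303]
eef_rot: [0.972, 0.157, 0.028, 0.172]
contact_force: [0.1, -0.0, -1.9]
opening: 0.158
finger_force: 15.0
```

Call:
step_arm --increments '[[[0,0,-1.2],[0,0,0]],[[0,0,-1.2],[0,0,0]],[[0,0,-1.2],[0,0,0]],[[0,0,-1.2],[0,0,0]],[[0,0,-1.0],[0,0,0]],[[0,0,-0.8],[0,0,0]],[[0,0,-0.6],[0,0,0]],[[0,0,0],[0,0,0]],[[0,0,0],[0,0,0]],[[0,0,0],[0,0,0]]]'

```text
clock: 9.35
tool_pos: [0.4894, -0.3155, 0.0739]
eef_rot: [0.974, 0.155, 0.017, 0.164]
contact_force: [-0.4, 0.1, -1.3]
opening: 0.157
finger_force: 15.0
```

Run:
```python
from h import *
s=r.get_state();print(s["q"].round(3),s["tool_pos"],s["contact_force"],s["qd"].round(2))
```

```text
[ 0.108  0.905  0.398  2.06  -1.     0.043  0.073] [ 0.48942996 -0.31550933  0.07394796] [-0.35568982  0.06191296 -1.25015375] [ 0. -0.  0.  0.  0. -0.  0.]
```

Call:
step_arm --increments '[[[0,0,0.8],[0,0,0]],[[0,0,0.8],[2,0.6,0]],[[0,0,0.8],[2.1,0.7,0]],[[0,0,0],[2.1,0.7,0]],[[0,0,0],[2.1,0.7,0]],[[0,0,0],[2.1,0.7,0]],[[0,0,0],[2.1,0.7,0]],[[-0.5,0.6,0],[2.1,0.7,0]],[[-0.5,0.6,0],[2.1,0.7,0]],[[-0.5,0.6,0],[2.1,0.7,0]]]'

```text
clock: 10.35
tool_pos: [0.4743, -0.2973, 0.098]
eef_rot: [0.987, 0.159, -0.01, -0.006]
contact_force: [-0.2, -0.4, -0.5]
opening: 0.158
finger_force: 15.0
```

Run:
```python
from h import *
from scipy.spatial.transform import Rotation as Ro
s=r.get_state();print(s["q"].round(3),s["tool_pos"]);print(Ro.from_quat(s["eef_rot"]).as_matrix().round(3))
```

```text
[ 0.147  0.915  0.6    1.877 -0.831  0.645  0.019] [ 0.47430453 -0.29730419  0.09803324]
[[ 0.95   0.313 -0.022]
 [ 0.313 -0.95   0.009]
 [-0.018 -0.015 -1.   ]]
```

Call:
step_arm --increments '[[[-0.1,0.3,0],[2.4,0.8,0]],[[-0.1,0.3,0],[2.4,0.8,0]],[[-0.1,0.3,0],[2.4,0.8,0]],[[-0.1,0.3,0],[2.4,0.8,0]],[[-0.1,0.3,0],[2.4,0.8,0]],[[-0.1,0.3,0],[2.4,0.8,0]],[[-0.1,0.2,0],[2.4,0.8,0]],[[-0.1,0.2,0],[2.4,0.8,0]],[[0,0,-0.8],[0,0,0]],[[0,0,-0.8],[0,0,0]]]'

```text
clock: 11.35
tool_pos: [0.4665, -0.2757, 0.0811]
eef_rot: [0.971, 0.158, -0.038, -0.178]
contact_force: [0.3, 0.1, -0.9]
opening: 0.157
finger_force: 15.0
```

Call:
step_arm --increments '[[[0,0,-0.7],[0,0,0]],[[0,0,-0.7],[0,0,0]],[[0,0,-0.5],[0,0,0]],[[0,0,-0.4],[0,0,0]],[[0,0,-0.4],[0,0,0]],[[0,0,-0.3],[0,0,0]],[[0,0,0],[0,0,0]],[[0,0,0],[0,0,0]],[[0,0,0],[0,0,0]],[[0,0,0],[0,0,0]]]'

```text
clock: 12.35
tool_pos: [0.4666, -0.2755, 0.0518]
eef_rot: [0.97, 0.158, -0.038, -0.179]
contact_force: [-0.1, -0.1, -1.2]
opening: 0.159
finger_force: 15.0
```

Call:
step_arm --increments '[[[0,0,0],[0,0,0]],[[0,0,0],[0,0,0]],[[0,0,0],[0,0,0]],[[0,0,0],[0,0,0]],[[0,0,0],[0,0,0]],[[0,0,0],[0,0,0]],[[0.1,-0.3,0.9],[0,0,0]],[[0.1,-0.3,0.9],[0,0,0]],[[0.2,-0.6,1.8],[0,0,0]],[[0.2,-0.6,1.8],[0,0,0]]]' --fingers 0.5

```text
clock: 13.35
tool_pos: [0.4725, -0.294, 0.107]
eef_rot: [0.97, 0.158, -0.038, -0.179]
contact_force: [0.0, 0.8, 0.0]
opening: 0.497
finger_force: 0.0
```

Call:
step_arm --increments '[[[0.1,-0.3,2.0],[0,0,0]],[[0,0,2.0],[0,0,0]],[[0,0.5,1.0],[-2.4,-0.8,0]],[[0,1,0],[-2.4,-0.8,0]],[[0.5,2,0],[-2.4,-0.8,0]],[[0.8,2.5,0],[-2.4,-0.8,0]],[[0.8,2.5,0],[-2.4,-0.8,0]],[[0.8,2.5,0],[-2.4,-0.8,0]],[[0.8,2.5,0],[-2.4,-0.8,0]],[[0.8,2.5,0],[-2.4,-0.8,0]]]'

```text
clock: 14.35
tool_pos: [0.5192, -0.1358, 0.1568]
eef_rot: [0.987, 0.159, -0.009, -0.005]
contact_force: [-0.1, 0.2, -0.1]
opening: 0.498
finger_force: 0.0
```

Run:
```python
from h import *
from scipy.spatial.transform import Rotation as Ro
s=r.get_state();print(s["q"].round(3),s["tool_pos"],s["clock"]);print(Ro.from_quat(s["eef_rot"]).as_matrix().round(3))
c2,p2,d2=snap("scene","s4"); c,p,d=snap("top","t4")
cv2.imwrite("pics/c4.png",np.hstack([cv2.resize(p2[170:370,300:460,::-1],None,fx=2.4,fy=2.4),cv2.resize(p[165:295,380:510,::-1],(400,480))]))
P=np.array([world(c,d,u,v) for v in range(200,285) for u in range(405,500) if d[v,u]>0 and p[v,u,0]>130 and p[v,u,1]>100 and p[v,u,2]<90]); print(len(P),len(P) and (P.min(0),P.max(0)))
```

```text
[-0.216  0.818  0.695  1.918 -0.783  0.724 -0.299] [ 0.519217   -0.13577692  0.15680507] 14.35
[[ 0.95   0.313 -0.019]
 [ 0.313 -0.95   0.006]
 [-0.016 -0.012 -1.   ]]
306 (array([ 0.46094753, -0.35588121,  0.00138814]), array([ 0.50852043, -0.29708514,  0.03284267]))
```

View pics/c4.png

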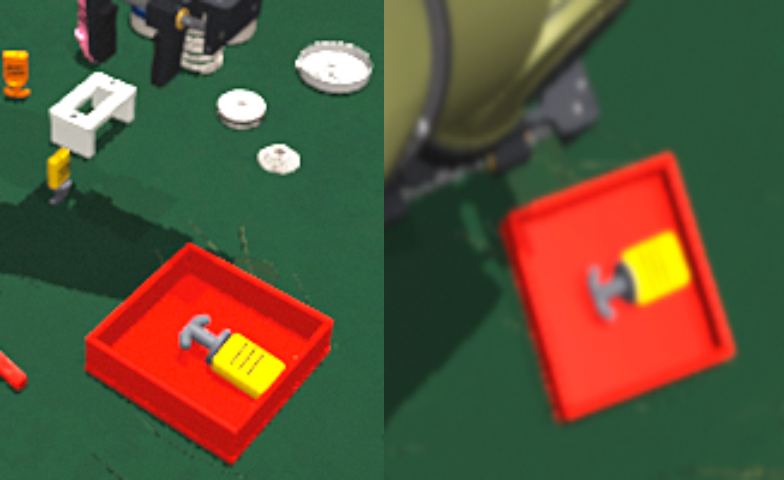

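The pin lies flat in the red bin and the bracket is still standing. Moving above the bracket.

Call:
step_arm --increments '[[[0.5,1.3,0],[-0.35,-1.1,0]],[[0.6,1.4,0],[0,0,0]],[[0.6,1.4,0],[0,0,0]],[[0.6,1.4,0],[0,0,0]],[[0.6,1.4,0],[0,0,0]],[[0.6,1.4,0],[0,0,0]],[[0.6,1.4,0],[0,0,0]],[[0.6,1.8,0],[0,0,0]],[[0,0,0],[0,0,0]],[[0,0,0],[0,0,0]]]' --fingers 0.8

```text
clock: 15.45
tool_pos: [0.5654, -0.0214, 0.1556]
eef_rot: [0.987, 0.159, -0.001, -0.001]
contact_force: [-0.1, -0.6, -0.5]
opening: 0.8
finger_force: 0.0
```

Run:
```python
from h import *
s=r.get_state();print(s["tool_pos"],s["eef_rot"])
c,p,d=snap("wrist","w5")
P=np.array([[world(c,d,u,v) if d[v,u]>0 else [0,0,9] for u in range(640)] for v in range(400)])
B=P[(abs(P[...,2]-.036)<.003)&(np.hypot(P[...,0]-.566,P[...,1]+.0206)<.06)&(p.min(-1)>90)]
print(len(B),cv2.minAreaRect(B[:,:2].astype(np.float32)*1000))
for n,x,y in(("or",.533,.065),("pink",.628,.077)):
  for t in("top1","w5","w1"):
    c,p,d=load(t); A=np.array([world(c,d,u,v) for v in range(0,400,2) for u in range(0,640,1) if d[v,u]>0 and p[v,u,0]>140])
    Q=A[(np.hypot(A[:,0]-x,A[:,1]-y)<.035)&(A[:,2]>.01)&(A[:,2]<.12)]; print(n,t,len(Q),len(Q) and (Q.min(0).round(3),Q.max(0).round(3)))
```

```text
[ 0.56539114 -0.02139288  0.15555404] [ 9.87216810e-01  1.59376655e-01 -1.31616904e-03 -5.65782402e-04]
3152 ((564.8905029296875, -22.797847747802734), (74.5980224609375, 44.09914016723633), 18.123760223388672)
or top1 40 (array([0.528, 0.057, 0.019]), array([0.547, 0.076, 0.055]))
or w5 275 (array([0.527, 0.054, 0.017]), array([0.547, 0.074, 0.053]))
or w1 215 (array([0.527, 0.054, 0.019]), array([0.547, 0.074, 0.053]))
pink top1 94 (array([0.621, 0.061, 0.012]), array([0.642, 0.094, 0.08 ]))
pink w5 854 (array([0.62 , 0.058, 0.01 ]), array([0.649, 0.093, 0.078]))
pink w1 616 (array([0.619, 0.059, 0.01 ]), array([0.643, 0.093, 0.078]))
```

Call:
step_arm --increments '[[[0,0,-2.0],[0,0,0]],[[0,0,-2.0],[0,0,0]],[[0,0,-2.0],[0,0,0]],[[0,0,-2.0],[0,0,0]],[[0,0,-1.8],[0,0,0]],[[0,0,-1.6],[0,0,0]],[[0,0,-1.2],[0,0,0]],[[0,0,-0.9],[0,0,0]],[[0,0,-0.6],[0,0,0]],[[0,0,0],[0,0,0]]]'

```text
clock: 16.5
tool_pos: [0.5651, -0.022, 0.0143]
eef_rot: [0.987, 0.158, -0.002, -0.001]
contact_force: [0.1, -0.1, 0.6]
opening: 0.802
finger_force: 0.0
```

Call:
step_arm --increments '[[[0,0,0],[0,0,0]],[[0,0,0],[0,0,0]],[[0,0,0],[0,0,0]],[[0,0,0],[0,0,0]],[[0,0,0],[0,0,0]],[[0,0,0],[0,0,0]],[[0,0,0],[0,0,0]],[[0,0,0],[0,0,0]],[[0,0,0],[0,0,0]],[[0,0,0],[0,0,0]]]' --fingers 0 --grip_force 25

```text
clock: 17.5
tool_pos: [0.5658, -0.0215, 0.015]
eef_rot: [0.987, 0.159, -0.001, -0.001]
contact_force: [-0.5, 0.6, 4.9]
opening: 0.493
finger_force: 25.0
```

Call:
step_arm --increments '[[[0,0,0.5],[0,0,0]],[[0,0,1.0],[0,0,0]],[[0,0,1.5],[0,0,0]],[[0,0,1.5],[0,0,0]],[[0,0,1.5],[0,0,0]],[[0,0,1.5],[0,0,0]],[[0,0,1.5],[0,0,0]],[[0,0,1.5],[0,0,0]],[[0,0,1.5],[0,0,0]],[[0,0,1.0],[0,0,0]]]'

```text
clock: 18.5
tool_pos: [0.5658, -0.0216, 0.1463]
eef_rot: [0.987, 0.159, -0.001, -0.001]
contact_force: [-0.5, -0.0, -3.1]
opening: 0.489
finger_force: 25.0
```

Call:
step_arm --increments '[[[-0.25,3.03,0],[0,0,0]],[[-0.25,3.03,0],[0,0,0]],[[-0.25,3.03,0],[0,0,0]],[[-0.25,3.03,0],[0,0,0]],[[-0.25,3.03,0],[0,0,0]],[[-0.25,3.03,0],[0,0,0]],[[-0.25,3.03,0],[0,0,0]],[[-0.25,3.03,0],[0,0,0]],[[-0.25,3.03,0],[0,0,0]],[[-0.25,3.03,0],[0,0,0]]]'

```text
clock: 19.5
tool_pos: [0.5399, 0.2829, 0.1449]
eef_rot: [0.987, 0.159, -0.001, -0.001]
contact_force: [0.3, 0.0, -3.8]
opening: 0.491
finger_force: 25.0
```

Call:
step_arm --increments '[[[0,0,0],[0,0,0]],[[0,0,-1.5],[0,0,0]],[[0,0,-1.5],[0,0,0]],[[0,0,-1.5],[0,0,0]],[[0,0,-1.5],[0,0,0]],[[0,0,-1.2],[0,0,0]],[[0,0,-1.0],[0,0,0]],[[0,0,-0.8],[0,0,0]],[[0,0,0],[0,0,0]],[[0,0,0],[0,0,0]]]'

```text
clock: 20.5
tool_pos: [0.5408, 0.2816, 0.0548]
eef_rot: [0.987, 0.159, -0.001, -0.001]
contact_force: [0.2, -0.0, -2.5]
opening: 0.494
finger_force: 25.0
```

Call:
step_arm --increments '[[[0,0,-0.7],[0,0,0]],[[0,0,-0.7],[0,0,0]],[[0,0,-0.6],[0,0,0]],[[0,0,-0.5],[0,0,0]],[[0,0,-0.4],[0,0,0]],[[0,0,-0.3],[0,0,0]],[[0,0,0],[0,0,0]],[[0,0,0],[0,0,0]],[[0,0,0],[0,0,0]],[[0,0,0],[0,0,0]]]'

```text
clock: 21.5
tool_pos: [0.5407, 0.2816, 0.0229]
eef_rot: [0.987, 0.159, -0.001, -0.001]
contact_force: [-0.5, -0.1, -3.7]
opening: 0.486
finger_force: 25.0
```

Call:
step_arm --increments '[[[0,0,0],[0,0,0]],[[0,0,0],[0,0,0]],[[0,0,0],[0,0,0]],[[0,0,0],[0,0,0]],[[0,0,0],[0,0,0]],[[0,0,0],[0,0,0]],[[0,0,0],[0,0,0]],[[0,0,0],[0,0,0]],[[0,0,0],[0,0,0]],[[0,0,0],[0,0,0]]]' --fingers 0.65

```text
clock: 22.5
tool_pos: [0.5405, 0.2815, 0.0226]
eef_rot: [0.987, 0.159, -0.001, -0.001]
contact_force: [-0.4, -0.6, 0.3]
opening: 0.649
finger_force: 0.0
```

Call:
step_arm --increments '[[[0,0,0.5],[0,0,0]],[[0,0,1.0],[0,0,0]],[[0,0,1.5],[0,0,0]],[[0,0,2],[0,0,0]],[[0,0,2],[0,0,0]],[[0,0,2],[0,0,0]],[[0,0,2],[0,0,0]],[[0,0,2],[0,0,0]],[[0,-3,1],[0,0,0]],[[0,-3,0],[0,0,0]]]'

```text
clock: 23.5
tool_pos: [0.5417, 0.2218, 0.1655]
eef_rot: [0.987, 0.16, 0.001, -0.001]
contact_force: [0.9, -0.7, -0.6]
opening: 0.65
finger_force: 0.0
```

Call:
step_arm --increments '[[[0,-3,0],[0,0,0]],[[0,-3,0],[0,0,0]],[[0,-3,0],[0,0,0]],[[0,-3,0],[0,0,0]],[[0,-2,0],[0,0,0]],[[0,0,0],[0,0,0]],[[0,0,0],[0,0,0]],[[0,0,0],[0,0,0]],[[0,0,0],[0,0,0]],[[0,0,0],[0,0,0]]]'

```text
clock: 24.5
tool_pos: [0.5404, 0.0828, 0.1625]
eef_rot: [0.987, 0.16, -0.001, -0.001]
contact_force: [0.4, -0.2, 0.4]
opening: 0.647
finger_force: 0.0
```

Run:
```python
from h import *
c,p,d=snap("scene","s6");
```

```text
(no output)
```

View pics/s6.png

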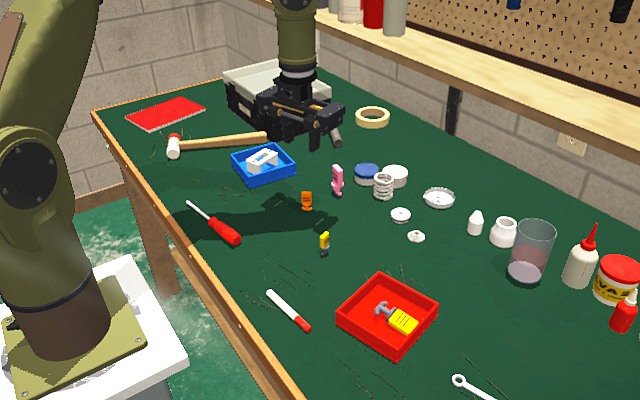

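The bracket is in the blue bin (262,160), the pin is in the red bin (395,317), and the look-alikes haven't moved. The gripper is clear of everything, so I'm handing in.

```bash
python3 -c "
from plant import r
print(r.finish_job())"
```

```text
the job is handed in; nothing more can be done
None
```

The job is handed in, with no verdict returned: the pin was twisted a quarter turn and lifted out while the bracket stayed put, then the pin went in the red bin and the bracket in the blue bin, in about 25 s.

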